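# Ease the ratchet clamp shut on the soldering brick

### The job

The spring-driven bench clamp is wound open and held by its ratchet: throw the red release lever over, wind the crank on a touch so that the unloaded pawl springs clear of the wheel, then keep the handle firmly gripped and let the crank turn back slowly under the spring until the padded jaw has pushed the soldering brick up against the stop jaw and you feel the pull on the handle die away, and only then let go. The brick is brittle, so never let the jaw run away, do not force the crank once the jaw has closed, and leave the things round about alone; finish with your hand off the handle.

Things in the scene. Friction and masses are not known exactly. Their poses are not given: they have to be found in the camera images.
- crank_axis (a point): fixed point on the vertical axis of the crank, 108 mm above the table, at the height at which the handle is best taken. The axes are the clamp's: +y runs along the bed towards the stop jaw, +z up. The clamp is a grey plate 124 x 370 mm with a blue gearbox 116 x 120 mm and 40 mm high under the crank; steel saw-toothed ratchet wheel 80 mm across at 43 to 53 mm; flat crank arm at 65 to 73 mm. All heights in these notes are above the table
- handle_mid (a point): upright wooden crank handle, a plain cylinder 20 mm thick from 76 to 130 mm high, that spins freely on its pin; this point is on its centre line 108 mm high, 62 mm from the crank axis. At the start it stands at 150 degrees (anticlockwise from the clamp's +x). Anticlockwise from above winds the jaw open; under the spring it pulls clockwise with about 9 N at the handle (7 N when nearly shut) plus the slide's drag
- lever_knob (a point): red upright post 12 mm thick at the end of the red release lever, 53 to 81 mm high, this point at 70 mm; the lever is a flat red bar at 53 to 58 mm that swings on the pawl post, 55 mm from this point, whose place is x -45, y -50 mm from the crank axis in the clamp's axes
- lever (a joint): release lever, rad: 0 at the start, 0.9 fully over. It swings clockwise from above (from direction -60 to -112 degrees in the clamp's axes, so that the post moves about 50 mm towards the clamp's -x); stays where it is left; needs about 2 to 4 N at the post. Through a spring it draws the pawl out, but the loaded wheel keeps the pawl caught until the crank is wound on by about 0.1 rad
- jaw (a joint): slide of the jaw, m: 0 at the start, negative as it closes (24 mm for each radian that the crank turns back, clockwise), positive as it is wound open; stops at +0.014. A spring closes it with 25 N at the start, 18 N when nearly shut. Geared to the crank: pushing the handle on with 1 N adds 2.6 N of squeeze, and the brick stands little more than 10 N beyond the spring
- pad: black rubber pad, 96 mm wide and 8 mm thick, on the front of the sliding blue jaw; stiffly sprung, 12 N per mm, up to 5 mm
- pad_face (a point): centre of the pad's front face, 25 mm high; it travels along the clamp's +y as the jaw closes
- stop_jaw: fixed blue jaw 100 x 22 x 42 mm across the bed, somewhere along it; origin at the middle of the foot of its blue front (12 mm high), which looks to the clamp's -y, at the pad. Two brass screws set a steel face plate that stands 4 to 26 mm proud of the blue front, different each time and not measured: the brick comes to rest against this plate, so where the jaw closes can only be felt
- brick: brittle tan soldering brick, 62 x 105 x 26 mm, lying loose on the bed (12 mm high) between pad and stop jaw; origin at the centre of its underside, its x (the 62 mm) along the bed
- polish_tin: round green tin 63 mm across, 26 mm high, a bystander; origin under its centre
- marker: red and white marker pen 135 mm long lying on the table, a bystander
- oil_bottle: small cream bottle with red spout, 40 mm across, 126 mm high, a bystander; origin under its centre
- dropper: brown dropper bottle, 33 mm across, 102 mm high, a bystander; origin under its centre
- pawl_tip (a point): nose of the brass pawl (a bar 47 mm long on the lever's post), 48 mm high: 37 mm from the crank axis while caught in the wheel, over 60 mm once it has sprung clear
- handle: the same wooden handle as a body; origin on its centre line at its foot, 76 mm high

How it is judged (in metres and radians):
On the way, in this order (a step that is already met when the one before it is completed fails the run):
1. the release lever is thrown over while the pawl still holds the load (value of joint lever above 0.7 rad and value of joint jaw above -0.004 m and horizontal distance between pawl_tip and crank_axis below 0.042 m), for 0.1 s.
2. the crank takes the load and the pawl springs clear, the jaw still open (horizontal distance between pawl_tip and crank_axis above 0.055 m and value of joint jaw above -0.01 m), for 0.1 s.
3. with the handle still gripped (5 N or more), the jaw has closed and the spring presses the brick with more than 12 N (contact force between pad and brick above 12 N and contact force between stop_jaw and brick above 8 N and contact force between the fingers and handle above 5 N), for 0.1 s.
At the end, for the whole second after the job is handed in: the pad presses the brick flat against the stop jaw with 10 to 30 N (the spring alone gives about 18 N), the brick is square to the stop jaw within 0.06 rad and level, the pawl's nose is more than 55 mm from the crank axis, the lever is over, and the jaw is at rest (contact force between pad and brick between 10 and 30 N and contact force between stop_jaw and brick above 8 N and angle between the x axis of brick and the y axis of stop_jaw, either way round below 0.06 rad and angle between brick's own z axis and vertical below 0.08 rad and horizontal distance between pawl_tip and crank_axis above 0.055 m and value of joint lever above 0.7 rad and linear speed of pad below 0.005 m/s); the robot touches nothing.
It fails at once if the jaw runs away: it closes faster than 40 mm/s (velocity of joint jaw below -0.04 m/s).
It fails at once if the brittle brick is squeezed with more than 32 N (contact force between pad and brick above 32 N).
It fails at once if a bystander is moved by more than 30 mm (distance of any of polish_tin, marker, oil_bottle, dropper from where it was at the start of the episode above 0.03 m).
It also fails if it takes over 72 s, if anything falls off the work surface, if the arm or the gripper's body presses on something with over 40 N, if the wrist force passes 120 N, or if a joint passes its speed limit or range.

### The arm

A 6-joint arm with a two-finger parallel gripper is mounted at the origin on a cart in front of the work surface, level with it; the furniture and walls round the work are solid. World frame = base frame: x ahead of the robot, y to its left, z up, the work surface at z = 0. Lengths are in m, angles in degrees, forces in N, time in s.
With the tool pointing down it reaches from about 0.25 to 0.725 m from the base axis. Payload 9.7 kg.
Tool frame: the origin (TCP) lies at the very end of the fingers, on their centre line; the grasp point (between the pads) lies grasp_offset behind it (grasp_offset is the distance from the TCP to the grasp point, in m); z points along the fingers, y is the line along which they close (so a half turn about z gives the same grasp; the last joint's range is limited). The gripper opens to 85 mm and grips with 20 to 120 N. Pads are 22 mm wide; open, the fingers measure 114 mm over their backs; the gripper's body (76 mm by 85 mm) begins 54 mm behind the grasp point. The pads swing forward as they close: fully open they stand 13 mm farther back than shut.
Start: joints at [-64.916, 4.979, 10.078, 95.1, 0, 90], TCP at [0.233, -0.498, 0.231] pointing down, gripper open.
Joint ranges: [-179.16, 179.16], [-48.56, 103.87], [-65.8, 70.77], [-126.05, 130.52], [-82.76, 87.17], [-180, 180]. Speed limits (degrees/s): [127.2, 127.2, 147.25, 180, 180, 180].

### API

Orientations are given as [roll, pitch, yaw] about the fixed x, y, z axes, in that order (R = Rz(yaw) Ry(pitch) Rx(roll)).
In Python, from workcell import get_obs, camera, calibration, job_done, recognise, cut_out, mark_of, grasp_offset gives the robot as it stands.
- The arm moves only by the tool servo_tool, never from a script. Its argument "moves" is a list of rows, each a list of 3 entries, a list of its own where there are three numbers: the turn, a rotation vector about the tool's x, y, z in degrees, then the shift along the tool's x, y, z in m, then the opening in per cent of the stroke, from 0 (shut) to 100 (fully open). In form: [[[ax, ay, az], [x, y, z], claw], ...]. A call has 1 to 12 rows; each row shifts and turns the commanded pose from where the row before left it, along the tool's axes as they then stand; what a row does not reach is not made up. A row lasts 1/10 s, in which the tool goes at most 50 mm and 8.59 degrees, less where a joint would pass 70% of its speed; a pose out of reach is approached as far as the arm can. A call is refused whole if a number of a shift passes 0.05 or a number of a turn 8.59, either way. A call with a gripper value outside its range is refused whole. The fingers move at their own pace and stop on an object; "force" is the grip in N (left out, the last holds). Time passes only in rows, so rows that do not move let the fingers close. It gives the time, the measured TCP pose, the force, the opening and the grip force at its end, in the units of the state.
- get_obs(): the state, without advancing time (a new reading comes with each control period).
- camera(name): name is "scene" or "side" or "wrist"; returns (picture, depth): 480x640x3 uint8, red, green, blue; 480x640 float32, m along the optical axis (not along the pixel's ray), 0 where there is no reading.
- calibration(name): a dict with "camera_matrix" (3x3 intrinsics, pixels), "R" (3x3) and "t" (3): a world point X has camera coordinates R X + t. Camera axes: x right, y down, z forward; pixel columns grow to the right and rows downward; lengths in m; the calibration is good to about 2 mm. A picture is of the moment at which its call begins: read the wrist's pose just before it. calibration takes no time and is no camera call; for the wrist camera it gives the pose at the moment of the call.
- job_done(): hands the job in; it is judged then, once.
Trained networks look in the newest picture that a camera, given by its name, has taken for a name from the list of things; names that differ only in an ending like _2 or _b are one class to them, and where a whole thing is asked for, a point or a joint stands for the part that bears it (a point fixed in the world has none). Each returns a list of dicts, best first, with "score" (0 to 1); they miss things now and then, are a little off and sometimes report something else, mostly with a low value. They report only what shows in the picture. A call takes as long as a camera call.
- recognise(name, camera): "xyz" ([x, y, z] in m, in the coordinates of the camera as it stood for that picture, good to about 4 mm: the middle of the surface that is visible of it).
- cut_out(name, camera): "mask" (480x640 bool, what is visible of it).
- mark_of(name, camera): "xyz" ([x, y, z] in m, in the coordinates of the camera as it stood for that picture, good to about 4 mm: a listed point, or the origin of a listed thing).
The state is a dict: "time": time; "q": joint angles; "qd": joint speeds; "joint_efforts": joint torques, N m; "ee_pos": TCP position; "tcp_rot": TCP orientation; "wrist_force": force on the tool from outside, world axes, zero at the start; "torque": the same for the moment, N m; "opening": finger opening in m; "grasp_force": force on a finger pad.
Only numpy, scipy, OpenCV 4.12 (cv2) and the standard library are available. Lean on these libraries where they do the work, as an engineer would, in place of code of your own. Each camera call takes 0.05 s, during which the arm holds its last target. There are 200 camera calls.

## Working session

There is one attempt and no reset: what is moved stays moved. The work goes in short steps, Python scripts to look and compute and a tool call to move; the robot and the scene stay as the last step left them, time stands still between calls to the robot, and variables do not carry over. Pictures are saved under pics/ and viewed, at most 10 in all, crops included, and the job is handed in when it is done.

Besides the shell and the picture viewer there is one more tool, called after "Request:" by a JSON object that holds its "op" and its "data". servo_tool: Moves the arm, as the interface text tells. Its arguments: {"type":"object","properties":{"moves":{"type":"array"},"force":{"type":"number"}},"required":["moves"]}

```bash
mkdir -p pics
cat > h.py <<'E'
import numpy as np,cv2
from workcell import *
def w(p,c):
    k=calibration(c);return np.array(k["R"]).T@(np.array(p)-np.array(k["t"]))
def shot(c,n=None):
    p,d=camera(c)
    if n: cv2.imwrite('pics/'+n,p[:,:,::-1])
    return p,d
E
python3 - <<'E'
from h import *
print(grasp_offset, get_obs())
for c in("scene","side"):
    shot(c,c+'0.png')
    for n in("crank_axis","handle_mid","lever_knob","pad_face","stop_jaw","brick","pawl_tip","polish_tin","marker","oil_bottle","dropper"):
        r=mark_of(n,c)
        print(c,n,[(np.round(w(a["xyz"],c),3).tolist(),round(a["score"],2)) for a in r[:2]])
print(get_obs()["time"])
E
```

```text
0.0187 {'time': 0.0, 'q': array([-6.49171986e+01,  5.00971394e+00,  1.00350653e+01,  9.50997448e+01,
        9.10539162e-04,  9.00014520e+01]), 'qd': array([-0.10219861, -0.05025711, -0.08036441, -0.02568822, -0.02836611,
        0.04996033]), 'joint_efforts': array([-7.60201033e-05, -5.20382810e+01,  4.64804184e+01,  1.62166340e-02,
        3.20492518e-05, -5.35832019e-07]), 'ee_pos': array([ 0.23306727, -0.4979237 ,  0.23060185]), 'tcp_rot': array([-1.79925606e+02, -9.08653044e-04,  2.50813482e+01]), 'wrist_force': array([0.14489371, 0.2912118 , 0.09968615]), 'torque': array([ 0.01980849,  0.0214292 , -0.04008516]), 'grasp_force': 0.0, 'opening': 0.08525112133332703}
scene crank_axis [([0.576, -0.004, 0.109], 0.91), ([0.438, 0.41, -0.003], 0.15)]
scene handle_mid [([0.535, 0.045, 0.107], 0.66)]
scene lever_knob [([0.538, -0.083, 0.068], 0.67), ([0.536, 0.041, 0.077], 0.53)]
scene pad_face [([0.604, 0.105, 0.02], 0.73), ([0.638, 0.243, 0.01], 0.51)]
scene stop_jaw [([0.638, 0.244, 0.01], 0.59)]
scene brick [([0.623, 0.185, 0.013], 0.55)]
scene pawl_tip [([0.573, -0.033, 0.049], 0.4)]
scene polish_tin [([0.468, -0.256, -0.001], 0.71)]
scene marker [([0.528, 0.413, 0.003], 0.88)]
scene oil_bottle [([0.765, 0.207, 0.001], 0.98), ([0.538, 0.043, 0.112], 0.67)]
scene dropper [([0.529, 0.412, -0.0], 0.69), ([0.435, 0.408, -0.001], 0.61)]
side crank_axis [([0.58, -0.006, 0.108], 0.63)]
side handle_mid [([0.535, 0.044, 0.112], 0.71)]
side lever_knob [([0.542, -0.09, 0.067], 0.63), ([0.471, -0.256, -0.002], 0.61)]
side pad_face []
side stop_jaw [([0.638, 0.244, 0.012], 0.76)]
side brick [([0.631, 0.185, 0.01], 0.83)]
side pawl_tip [([0.571, -0.04, 0.046], 0.48)]
side polish_tin [([0.473, -0.257, -0.0], 0.78)]
side marker [([0.535, 0.412, -0.004], 0.48)]
side oil_bottle [([0.767, 0.211, -0.001], 0.65), ([0.546, -0.095, 0.068], 0.54)]
side dropper [([0.442, 0.411, -0.003], 0.63)]
1.2
```

View pics/scene0.png

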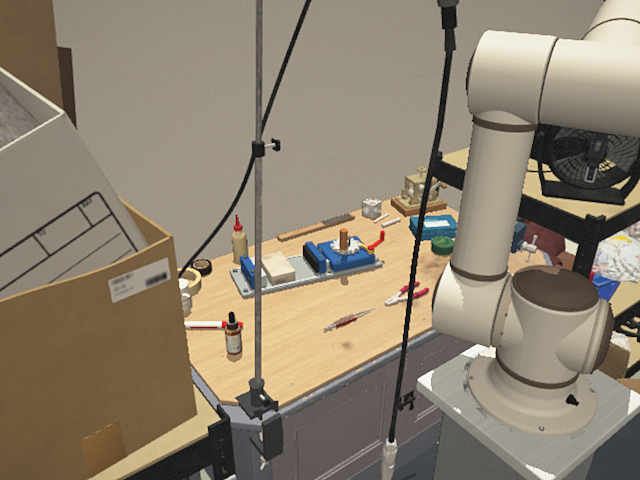

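Run:
```python
import numpy as np
from scipy.optimize import least_squares
P=[((0,0),(.578,-.005)),((-53.7,31),(.535,.0445)),((-17.5,-97.6),(.540,-.0865)),((0,256),(.638,.244))]
def f(v):
    c,s=np.cos(v[2]),np.sin(v[2]);r=[]
    for (a,b),(x,y) in P[:3]:
        a/=1e3;b/=1e3;r+=[v[0]+c*a-s*b-x,v[1]+s*a+c*b-y]
    x,y=P[3][1];r.append(c*(x-v[0])+s*(y-v[1]))
    return r
v=least_squares(f,[.578,-.005,-.24]).x;print(v[:2],np.degrees(v[2]),np.round(f(v),4))
c,s=np.cos(v[2]),np.sin(v[2]);R=np.array([[c,-s],[s,c]])
for a in (150,): print('handle',v[:2]+R@[.062*np.cos(np.radians(a)),.062*np.sin(np.radians(a))])
for a in (-60,-75,-90,-105,-112): print('knob',a,v[:2]+R@[-.045+.055*np.cos(np.radians(a)),-.05+.055*np.sin(np.radians(a))])
```

```text
[5.79126608e-01 3.18506250e-04] -13.719877711478166 [ 0.0011  0.0053 -0.0007 -0.0013 -0.001  -0.0038 -0.0006]
handle [0.53431751 0.04316876]
knob -60 [ 0.53897019 -0.0903766 ]
knob -75 [ 0.52478056 -0.09256823]
knob -90 [ 0.5105072  -0.09101263]
knob -105 [ 0.49712281 -0.08581583]
knob -112 [ 0.49144158 -0.08223541]
```

The picture shows the clamp mid-table, with the handle at (343,240) and the red lever post at (380,236). A pole at x≈258 and a cable at x≈390–445 cross the view, so I'll check where they stand.

Run:
```python
from h import *
p,d=shot("scene");k=calibration("scene");K=np.array(k["camera_matrix"])
for u,v in [(258,60),(259,200),(257,350),(448,30),(436,150),(414,300),(395,430),(281,80),(225,220),(382,233)]:
    b=d[v-2:v+3,u-4:u+5];z=b[b>0].min() if (b>0).any() else 0
    print(u,v,round(float(z),2),np.round(w(np.linalg.inv(K)@[u*z,v*z,z],"scene"),3))
```

```text
258 60 0.79 [0.27  0.421 0.632]
259 200 0.88 [0.268 0.431 0.423]
257 350 1.01 [0.27  0.449 0.134]
448 30 0.82 [0.159 0.169 0.662]
436 150 0.92 [0.161 0.163 0.478]
414 300 1.06 [0.167 0.172 0.185]
395 430 1.22 [ 0.173  0.182 -0.153]
281 80 0.85 [0.292 0.37  0.593]
225 220 0.95 [0.34  0.456 0.365]
382 233 1.5 [ 0.528 -0.082  0.081]
```

View pics/side0.png

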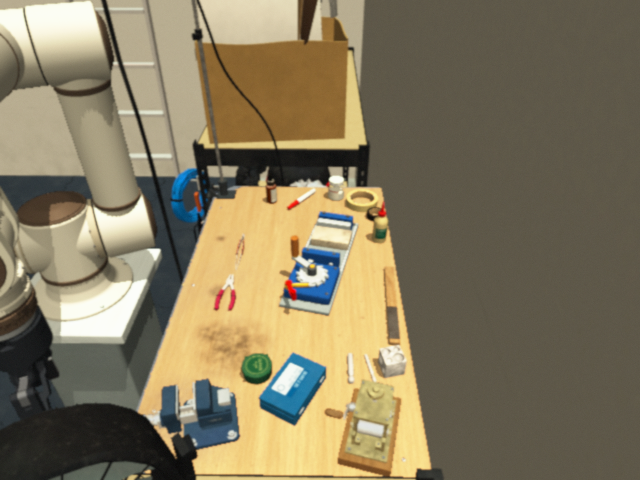

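The side view shows the hub at (312,268), handle at (295,245) and red post at (290,288). The vise and tin are well away, and the cable at world (0.165, 0.17) is off my path.

Request:
{"op": "servo_tool", "data": {"moves": [[[0,0,8.36],[0,0,0],0],[[0,0,8.36],[0,0,0],0],[[0,0,8.36],[0,0,0],0]]}}

```text
time: 1.55
ee_pos: [0.2332, -0.4981, 0.2313]
tcp_rot: [-180.0, -0.0, -0.3]
wrist_force: [-0.1, -0.2, 0.1]
opening: 0.0443
grasp_force: 0.0
```

Request:
{"op": "servo_tool", "data": {"moves": [[[0,0,0],[0.028,-0.034,0],0],[[0,0,0],[0.028,-0.034,0],0],[[0,0,0],[0.028,-0.034,0],0],[[0,0,0],[0.028,-0.034,0],0],[[0,0,0],[0.028,-0.034,0],0],[[0,0,0],[0.028,-0.034,0],0],[[0,0,0],[0.028,-0.034,0],0],[[0,0,0],[0.028,-0.034,0],0],[[0,0,0],[0.028,-0.034,0],0],[[0,0,0],[0.028,-0.034,0],0],[[0,0,0],[0.028,-0.034,0],0],[[0,0,0],[0.028,-0.034,0],0]]}}

```text
time: 2.75
ee_pos: [0.5701, -0.0885, 0.2314]
tcp_rot: [180.0, -0.0, 0.0]
wrist_force: [0.1, -0.4, 0.7]
opening: -0.0002
grasp_force: 0.0
```

Run:
```python
from h import *
c="wrist";p,d=shot(c,'w1.png')
for n in("crank_axis","handle_mid","lever_knob","pawl_tip"):
    print(n,[(np.round(w(a["xyz"],c),4).tolist(),round(a["score"],2)) for a in mark_of(n,c)[:2]])
```

```text
crank_axis [([0.5799, 0.0026, 0.1098], 0.71)]
handle_mid [([0.5317, 0.0461, 0.1049], 0.78), ([0.5334, -0.092, 0.0666], 0.26)]
lever_knob [([0.5326, -0.094, 0.0702], 0.85)]
pawl_tip [([0.5643, -0.0379, 0.0494], 0.97)]
```

View pics/w1.png

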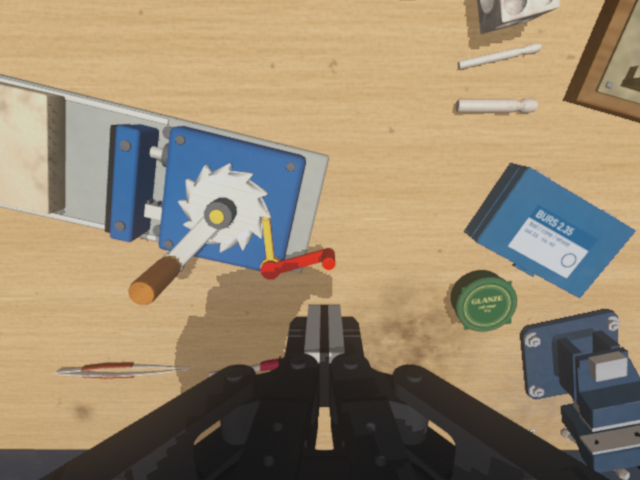

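The wrist view shows the red post at (328,258), hub at (219,212), handle top at (143,291) and the pawl caught in the wheel. That matches my fit, so I'll go down beside the post and push it.

Request:
{"op": "servo_tool", "data": {"moves": [[[0,0,0],[0,0.003,0.034],0],[[0,0,0],[0,0,0.034],0],[[0,0,0],[0,0,0.034],0],[[0,0,0],[0,0,0.034],0],[[0,0,0],[0,0,0.032],0],[[0,0,0],[0,0,0],0]]}}

```text
time: 3.6
ee_pos: [0.566, -0.094, 0.0593]
tcp_rot: [-179.9, 0.4, -0.1]
wrist_force: [-0.8, -0.3, 0.1]
opening: 0.0003
grasp_force: 0.0
```

Request:
{"op": "servo_tool", "data": {"moves": [[[0,0,0],[-0.006,0,0],0],[[0,0,0],[-0.006,0,0],0],[[0,0,0],[-0.006,0,0],0],[[0,0,0],[-0.006,0,0],0],[[0,0,0],[-0.006,0,0],0],[[0,0,0],[-0.006,-0.001,0],0],[[0,0,0],[-0.006,-0.001,0],0],[[0,0,0],[-0.006,-0.002,0],0],[[0,0,0],[-0.006,-0.002,0],0],[[0,0,0],[0,0,0],0]]}}

```text
time: 4.6
ee_pos: [0.5141, -0.0866, 0.0632]
tcp_rot: [-180.0, 0.1, 0.0]
wrist_force: [0.4, 0.1, -0.3]
opening: -0.0003
grasp_force: 0.0
```

Run:
```python
from h import *
for c in("wrist","side"):
    shot(c,c+'2.png')
    for n in("lever_knob","pawl_tip"):
        print(c,n,[(np.round(w(a["xyz"],c),4).tolist(),round(a["score"],2)) for a in mark_of(n,c)[:2]])
a=cv2.imread('pics/wrist2.png');b=cv2.imread('pics/side2.png')[200:340,220:400]
cv2.imwrite('pics/c2.png',np.hstack([cv2.resize(a,(480,360)),cv2.resize(b,(320,360))]))
```

```text
wrist lever_knob []
wrist pawl_tip [([0.5665, -0.0345, 0.0521], 0.79)]
side lever_knob [([0.5043, -0.0901, 0.0678], 0.56)]
side pawl_tip [([0.5681, -0.0406, 0.0493], 0.45)]
```

View pics/c2.png

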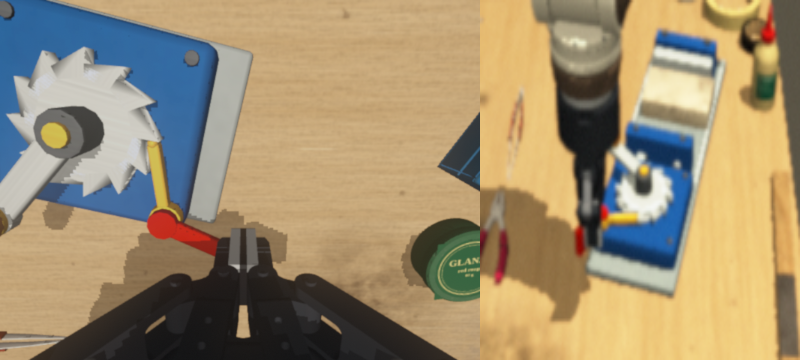

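The lever is swung roughly 0.65 rad (pivot at (165,222), bar running to (215,245)) and the pawl is still caught. I'll push a little further.

Request:
{"op": "servo_tool", "data": {"moves": [[[0,0,0],[-0.003,-0.001,0],0],[[0,0,0],[-0.003,-0.001,0],0],[[0,0,0],[-0.002,-0.001,0],0],[[0,0,0],[0,0,0],0]]}}

```text
time: 5.3
ee_pos: [0.507, -0.0838, 0.0633]
tcp_rot: [-180.0, -0.0, 0.0]
wrist_force: [2.3, 2.2, -1.6]
opening: 0.0002
grasp_force: 1.3
```

Request:
{"op": "servo_tool", "data": {"moves": [[[0,0,0],[0.003,0,-0.01],0],[[0,0,0],[0,0,-0.04],0],[[0,0,0],[0,0,-0.045],0],[[0,0,0],[0,0,-0.045],0],[[0,0,0],[0.006,-0.032,0],30],[[0,0,0],[0.006,-0.032,0],60],[[0,0,0],[0.006,-0.032,0],60],[[0,0,0],[0.006,-0.032,0],60],[[0,0,0],[0,0,0],60]]}}

```text
time: 6.2
ee_pos: [0.5348, 0.0231, 0.2037]
tcp_rot: [-179.0, 0.0, 2.0]
wrist_force: [-1.0, -1.1, -0.9]
opening: 0.0518
grasp_force: 0.0
```

Run:
```python
from h import *
print(get_obs()["ee_pos"],get_obs()["opening"])
c="wrist";shot(c,'w3.png')
for n in("crank_axis","handle_mid","lever_knob","pawl_tip"):
    print(n,[(np.round(w(a["xyz"],c),4).tolist(),round(a["score"],2)) for a in mark_of(n,c)[:2]])
```

```text
[0.53483979 0.02313091 0.20367982] 0.05183920226473778
crank_axis [([0.5749, -0.0026, 0.1105], 0.9), ([0.5982, 0.088, 0.0129], 0.37)]
handle_mid [([0.5318, 0.0421, 0.103], 0.82)]
lever_knob [([0.4861, -0.0896, 0.0709], 0.7)]
pawl_tip [([0.5652, -0.0348, 0.05], 0.72)]
```

View pics/w3.png

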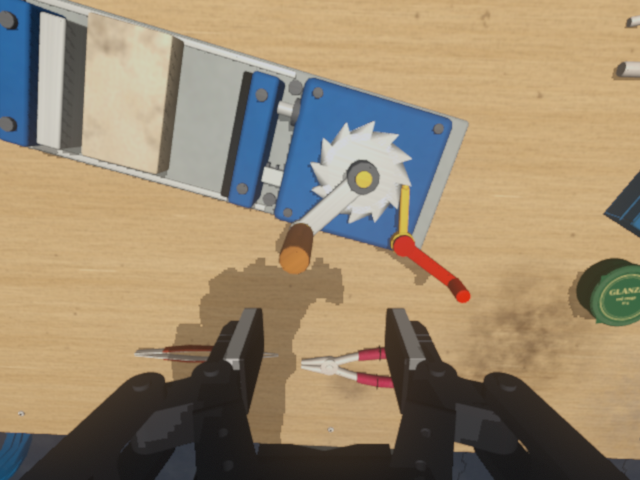

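The lever is fully over, with its post at (463,296), and the pawl is still in the wheel. The handle top is at (295,259), so I'll settle above it next.

Request:
{"op": "servo_tool", "data": {"moves": [[[0,0,0],[0,0,0],60],[[0,0,0],[0,0,0],60],[[0,0,0],[0,0,0.03],60],[[0,0,0],[0,0,0],60]]}}

```text
time: 6.85
ee_pos: [0.533, 0.0221, 0.1704]
tcp_rot: [-179.1, 0.3, 1.9]
wrist_force: [-0.2, 0.5, -0.8]
opening: 0.0513
grasp_force: 0.0
```

Run:
```python
from h import *
o=get_obs();print({k:np.round(o[k],2) for k in("q","qd","joint_efforts","torque")})
shot("scene",'s4.png')
```

```text
{'q': array([  1.87,   2.16,   0.36,  88.48,   0.94, 180.  ]), 'qd': array([ 0.08, -0.49,  3.64,  3.35, -0.09,  0.03]), 'joint_efforts': array([  0.  , -52.33,  48.57,  -1.14,   0.06,   0.  ]), 'torque': array([0.01, 0.03, 0.01])}
```

View pics/s4.png

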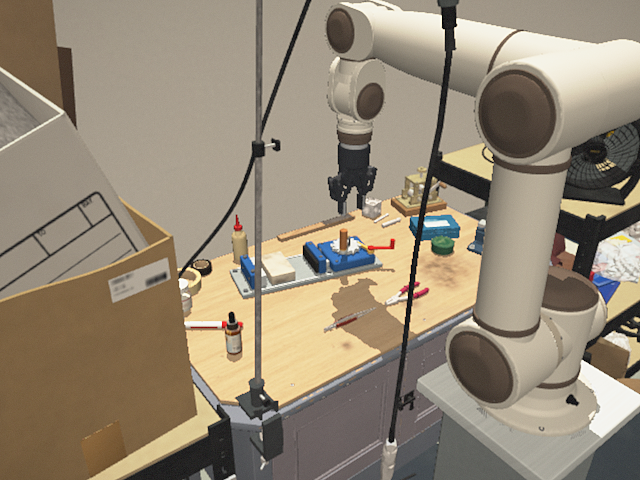

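The last joint has hit its 180° limit, so nothing is blocking the arm. I'll turn the tool to yaw 90, where tool x = world y and tool y = world x.

Request:
{"op": "servo_tool", "data": {"moves": [[[0,0,-8],[0,0,0],60],[[0,0,-8],[0,0,0],60],[[0,0,-8],[0,0,0],60],[[0,0,-8],[0,0,0],60],[[0,0,-8],[0,0,0],60],[[0,0,-8],[0,0,0],60],[[0,0,-8],[0,0,0],60],[[0,0,-8],[0,0,0],60],[[0,0,-8],[0,0,0],60],[[0,0,-8],[0,0,0],60],[[0,0,-8],[0,0,0],60],[[0,0,0],[0,0,0],60]]}}

```text
time: 8.1
ee_pos: [0.5347, 0.0223, 0.1748]
tcp_rot: [180.0, -0.9, 90.0]
wrist_force: [0.9, -0.7, -0.3]
opening: 0.0513
grasp_force: 0.0
```

Request:
{"op": "servo_tool", "data": {"moves": [[[0,-0.9,0],[0.011,0,0],60],[[0,0,0],[0.011,-0.001,0],60],[[0,0,0],[0,0,0.02],60],[[0,0,0],[0,0,0],60]]}}

```text
time: 8.5
ee_pos: [0.5324, 0.0455, 0.1518]
tcp_rot: [-179.8, -0.0, 89.9]
wrist_force: [-0.0, -0.1, -0.6]
opening: 0.0514
grasp_force: 0.0
```

Request:
{"op": "servo_tool", "data": {"moves": [[[0,0,0],[0,0,0.02],60],[[0,0,0],[0,0,0.02],60],[[0,0,0],[0,0,0.02],60],[[0,0,0],[0,0,0.006],60],[[0,0,0],[0,0,0],60],[[0,0,0],[0,0,0],60]]}}

```text
time: 9.1
ee_pos: [0.5338, 0.0447, 0.0889]
tcp_rot: [180.0, -0.1, 89.9]
wrist_force: [0.2, -0.2, 0.9]
opening: 0.0511
grasp_force: 0.0
```

Now close on the handle.

Request:
{"op": "servo_tool", "data": {"moves": [[[0,0,0],[0,0,0],20],[[0,0,0],[0,0,0],0],[[0,0,0],[0,0,0],0],[[0,0,0],[0,0,0],0],[[0,0,0],[0,0,0],0],[[0,0,0],[0,0,0],0]], "force": 60}}

```text
time: 9.7
ee_pos: [0.534, 0.0445, 0.0887]
tcp_rot: [179.9, -0.1, 89.9]
wrist_force: [0.5, 0.1, 6.2]
opening: 0.0186
grasp_force: 58.4
```

Request:
{"op": "servo_tool", "data": {"moves": [[[0,0,0],[-0.0022,-0.0021,0],0],[[0,0,0],[-0.0023,-0.002,0],0],[[0,0,0],[-0.0024,-0.0018,0],0],[[0,0,0],[-0.0025,-0.0017,0],0],[[0,0,0],[0,0,0],0],[[0,0,0],[0,0,0],0]]}}

```text
time: 10.3
ee_pos: [0.527, 0.0364, 0.0887]
tcp_rot: [179.9, -0.2, 90.0]
wrist_force: [3.8, 8.7, 4.2]
opening: 0.0185
grasp_force: 58.5
```

Run:
```python
from h import *
print(get_obs()["wrist_force"])
for c in("wrist","side"):
    shot(c,c+'5.png')
    for n in("crank_axis","pawl_tip","lever_knob"):
        print(c,n,[(np.round(w(a["xyz"],c),4).tolist(),round(a["score"],2)) for a in mark_of(n,c)[:2]])
a=cv2.imread('pics/wrist5.png');b=cv2.imread('pics/side5.png')[200:340,220:400]
cv2.imwrite('pics/c5.png',np.hstack([cv2.resize(a,(480,360)),cv2.resize(b,(320,360))]))
```

```text
[3.82986133 8.73746355 4.23764295]
wrist crank_axis []
wrist pawl_tip []
wrist lever_knob []
side crank_axis [([0.5793, -0.0041, 0.1077], 0.84)]
side pawl_tip [([0.5539, -0.0758, 0.0506], 0.41)]
side lever_knob [([0.4963, -0.0864, 0.0685], 0.8)]
```

View pics/c5.png

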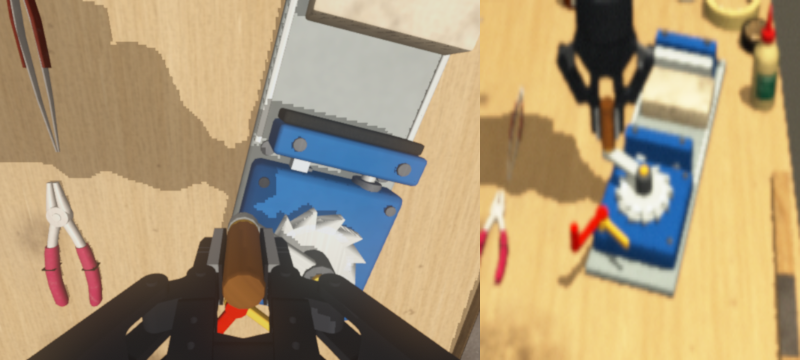

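The pawl has sprung clear: in the side crop the brass bar is swung away from the wheel, beside the red lever. The handle now carries about 9.5 N. Next I'll work out the arc for the slow return.

```bash
cat > arc.py <<'E'
import sys,numpy as np
cx,cy,r,a,st,n=map(float,sys.argv[1:])
P=[np.array([r*np.sin(np.radians(a-i*st)),r*np.cos(np.radians(a-i*st))]) for i in range(int(n)+1)]
print([[[0,0,0],[round(float(q[0]-p[0]),4),round(float(q[1]-p[1]),4),0],0] for p,q in zip(P,P[1:])])
E
python3 arc.py 0 0 .062 145 4 12;python3 arc.py 0 0 .062 97 4 12
```

```text
[[[0, 0, 0], [0.0035, 0.0026, 0], 0], [[0, 0, 0], [0.0033, 0.0028, 0], 0], [[0, 0, 0], [0.0031, 0.0031, 0], 0], [[0, 0, 0], [0.0028, 0.0033, 0], 0], [[0, 0, 0], [0.0026, 0.0035, 0], 0], [[0, 0, 0], [0.0024, 0.0036, 0], 0], [[0, 0, 0], [0.0021, 0.0038, 0], 0], [[0, 0, 0], [0.0018, 0.0039, 0], 0], [[0, 0, 0], [0.0016, 0.004, 0], 0], [[0, 0, 0], [0.0013, 0.0041, 0], 0], [[0, 0, 0], [0.001, 0.0042, 0], 0], [[0, 0, 0], [0.0007, 0.0043, 0], 0]]
[[[0, 0, 0], [0.0004, 0.0043, 0], 0], [[0, 0, 0], [0.0001, 0.0043, 0], 0], [[0, 0, 0], [-0.0002, 0.0043, 0], 0], [[0, 0, 0], [-0.0005, 0.0043, 0], 0], [[0, 0, 0], [-0.0008, 0.0042, 0], 0], [[0, 0, 0], [-0.0011, 0.0042, 0], 0], [[0, 0, 0], [-0.0014, 0.0041, 0], 0], [[0, 0, 0], [-0.0017, 0.004, 0], 0], [[0, 0, 0], [-0.002, 0.0039, 0], 0], [[0, 0, 0], [-0.0022, 0.0037, 0], 0], [[0, 0, 0], [-0.0025, 0.0035, 0], 0], [[0, 0, 0], [-0.0027, 0.0034, 0], 0]]
```

Request:
{"op": "servo_tool", "data": {"moves": [[[0,0,0],[0.0035,0.0026,0],0],[[0,0,0],[0.0033,0.0028,0],0],[[0,0,0],[0.0031,0.0031,0],0],[[0,0,0],[0.0028,0.0033,0],0],[[0,0,0],[0.0026,0.0035,0],0],[[0,0,0],[0.0024,0.0036,0],0],[[0,0,0],[0.0021,0.0038,0],0],[[0,0,0],[0.0018,0.0039,0],0],[[0,0,0],[0.0016,0.004,0],0],[[0,0,0],[0.0013,0.0041,0],0],[[0,0,0],[0.001,0.0042,0],0],[[0,0,0],[0.0007,0.0043,0],0]]}}

```text
time: 11.9
ee_pos: [0.5709, 0.0619, 0.0887]
tcp_rot: [179.8, -0.1, 89.9]
wrist_force: [6.3, 2.4, 2.4]
opening: 0.0186
grasp_force: 58.6
```

Request:
{"op": "servo_tool", "data": {"moves": [[[0,0,0],[0.0004,0.0043,0],0],[[0,0,0],[0.0001,0.0043,0],0],[[0,0,0],[-0.0002,0.0043,0],0],[[0,0,0],[-0.0005,0.0043,0],0],[[0,0,0],[-0.0008,0.0042,0],0],[[0,0,0],[-0.0011,0.0042,0],0],[[0,0,0],[-0.0014,0.0041,0],0],[[0,0,0],[-0.0017,0.004,0],0],[[0,0,0],[-0.002,0.0039,0],0],[[0,0,0],[-0.0022,0.0037,0],0],[[0,0,0],[-0.0025,0.0035,0],0],[[0,0,0],[-0.0027,0.0034,0],0]]}}

```text
time: 13.1
ee_pos: [0.6191, 0.0461, 0.0887]
tcp_rot: [179.8, -0.0, 89.9]
wrist_force: [6.5, -2.1, 2.9]
opening: 0.0186
grasp_force: 58.6
```

```bash
python3 - <<'E'
from h import *
o=get_obs();print(o["ee_pos"],o["wrist_force"],o["q"])
for c in("side","scene"):
    shot(c,c+'6.png')
    for n in("pad_face","brick","stop_jaw"):
        print(c,n,[(np.round(w(a["xyz"],c),4).tolist(),round(a["score"],2)) for a in mark_of(n,c)[:2]])
b=cv2.imread('pics/side6.png')[200:340,220:400]
cv2.imwrite('pics/c6.png',cv2.resize(b,(720,560)))
E
python3 arc.py 0 0 .062 49 3 12; python3 arc.py 0 0 .062 13 2 12;python3 arc.py 0 0 .062 -11 2 12
```

```text
[0.61908292 0.04605574 0.08870372] [ 6.53708354 -2.10512155  2.85936715] [ 4.25624698e+00  1.39970844e+01  4.54096693e+00  8.03434622e+01
 -3.59599045e-03  9.43779197e+01]
side pad_face [([0.6205, 0.0444, 0.1118], 0.44), ([0.494, -0.0862, 0.0681], 0.16)]
side brick [([0.63, 0.1823, 0.0135], 0.57)]
side stop_jaw [([0.6373, 0.2393, 0.0108], 0.52)]
scene pad_face [([0.6114, 0.139, 0.0219], 0.58)]
scene brick [([0.626, 0.1853, 0.0119], 0.86)]
scene stop_jaw [([0.6347, 0.244, 0.009], 0.7)]
[[[0, 0, 0], [-0.0022, 0.0024, 0], 0], [[0, 0, 0], [-0.0023, 0.0023, 0], 0], [[0, 0, 0], [-0.0024, 0.0022, 0], 0], [[0, 0, 0], [-0.0025, 0.002, 0], 0], [[0, 0, 0], [-0.0026, 0.0019, 0], 0], [[0, 0, 0], [-0.0027, 0.0017, 0], 0], [[0, 0, 0], [-0.0028, 0.0016, 0], 0], [[0, 0, 0], [-0.0029, 0.0014, 0], 0], [[0, 0, 0], [-0.003, 0.0013, 0], 0], [[0, 0, 0], [-0.003, 0.0011, 0], 0], [[0, 0, 0], [-0.0031, 0.001, 0], 0], [[0, 0, 0], [-0.0031, 0.0008, 0], 0]]
[[[0, 0, 0], [-0.0021, 0.0004, 0], 0], [[0, 0, 0], [-0.0021, 0.0004, 0], 0], [[0, 0, 0], [-0.0021, 0.0003, 0], 0], [[0, 0, 0], [-0.0022, 0.0002, 0], 0], [[0, 0, 0], [-0.0022, 0.0002, 0], 0], [[0, 0, 0], [-0.0022, 0.0001, 0], 0], [[0, 0, 0], [-0.0022, 0.0, 0], 0], [[0, 0, 0], [-0.0022, -0.0001, 0], 0], [[0, 0, 0], [-0.0022, -0.0002, 0], 0], [[0, 0, 0], [-0.0022, -0.0002, 0], 0], [[0, 0, 0], [-0.0021, -0.0003, 0], 0], [[0, 0, 0], [-0.0021, -0.0004, 0], 0]]
[[[0, 0, 0], [-0.0021, -0.0004, 0], 0], [[0, 0, 0], [-0.0021, -0.0005, 0], 0], [[0, 0, 0], [-0.0021, -0.0006, 0], 0], [[0, 0, 0], [-0.0021, -0.0007, 0], 0], [[0, 0, 0], [-0.002, -0.0007, 0], 0], [[0, 0, 0], [-0.002, -0.0008, 0], 0], [[0, 0, 0], [-0.002, -0.0009, 0], 0], [[0, 0, 0], [-0.0019, -0.0009, 0], 0], [[0, 0, 0], [-0.0019, -0.001, 0], 0], [[0, 0, 0], [-0.0019, -0.0011, 0], 0], [[0, 0, 0], [-0.0018, -0.0011, 0], 0], [[0, 0, 0], [-0.0018, -0.0012, 0], 0]]
```

View pics/c6.png

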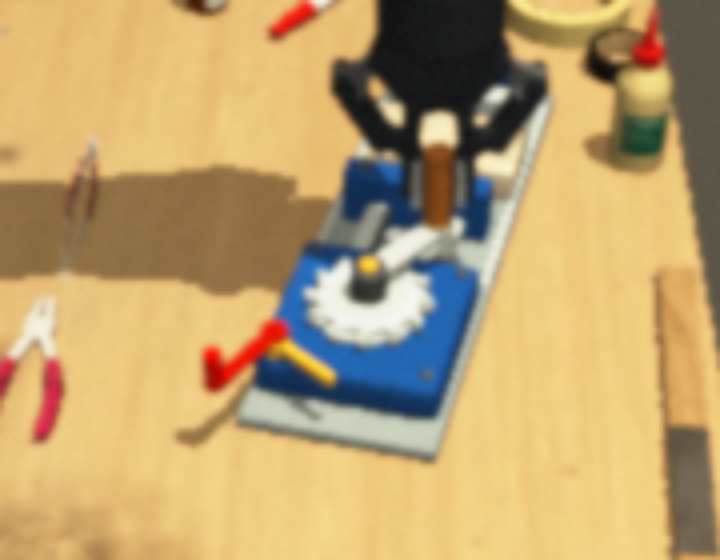

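The side crop shows the handle held at (437,185), the pawl clear and the jaw about 36 mm closed. I expect it to shut near world angle 0° ± 20°, so I'll go on to 22° and then feel my way in small steps.

Request:
{"op": "servo_tool", "data": {"moves": [[[0,0,0],[-0.0022,0.0024,0],0],[[0,0,0],[-0.0023,0.0023,0],0],[[0,0,0],[-0.0024,0.0022,0],0],[[0,0,0],[-0.0025,0.002,0],0],[[0,0,0],[-0.0026,0.0019,0],0],[[0,0,0],[-0.0027,0.0017,0],0],[[0,0,0],[-0.0028,0.0016,0],0],[[0,0,0],[-0.0029,0.0014,0],0],[[0,0,0],[-0.003,0.0013,0],0],[[0,0,0],[0,0,0],0],[[0,0,0],[0,0,0],0]]}}

```text
time: 14.6
ee_pos: [0.6355, 0.0215, 0.0887]
tcp_rot: [179.8, 0.1, 89.8]
wrist_force: [7.2, -7.9, 4.7]
opening: 0.0182
grasp_force: 58.6
```

Request:
{"op": "servo_tool", "data": {"moves": [[[0,0,0],[-0.002,0.0011,0],0],[[0,0,0],[-0.002,0.001,0],0],[[0,0,0],[0,0,0],0]]}}

```text
time: 14.9
ee_pos: [0.6369, 0.0174, 0.0886]
tcp_rot: [179.9, 0.1, 89.8]
wrist_force: [2.8, -8.5, 5.6]
opening: 0.0185
grasp_force: 58.8
```

Request:
{"op": "servo_tool", "data": {"moves": [[[0,0,0],[-0.002,0.0006,0],0],[[0,0,0],[-0.002,0.0005,0],0],[[0,0,0],[0,0,0],0]]}}

```text
time: 15.2
ee_pos: [0.638, 0.0134, 0.0886]
tcp_rot: [179.9, 0.1, 89.8]
wrist_force: [0.9, -7.3, 5.8]
opening: 0.0185
grasp_force: 58.8
```

Request:
{"op": "servo_tool", "data": {"moves": [[[0,0,0],[-0.0015,0.0003,0],0],[[0,0,0],[-0.0015,0.0003,0],0],[[0,0,0],[0,0,0],0]]}}

```text
time: 15.5
ee_pos: [0.6385, 0.0104, 0.0886]
tcp_rot: [179.9, 0.1, 89.8]
wrist_force: [1.4, -7.2, 6.0]
opening: 0.0187
grasp_force: 58.8
```

Request:
{"op": "servo_tool", "data": {"moves": [[[0,0,0],[-0.002,0.0004,0],0],[[0,0,0],[-0.002,0.0003,0],0],[[0,0,0],[0,0,0],0]]}}

```text
time: 15.8
ee_pos: [0.639, 0.0063, 0.0886]
tcp_rot: [179.9, 0.1, 89.8]
wrist_force: [0.0, -8.2, 6.1]
opening: 0.0185
grasp_force: 58.8
```

Request:
{"op": "servo_tool", "data": {"moves": [[[0,0,0],[-0.002,0.0001,0],0],[[0,0,0],[-0.002,0.0001,0],0],[[0,0,0],[0,0,0],0]]}}

```text
time: 16.1
ee_pos: [0.6393, 0.0024, 0.0887]
tcp_rot: [179.9, 0.1, 89.8]
wrist_force: [1.4, -7.5, 6.4]
opening: 0.0188
grasp_force: 58.8
```

Request:
{"op": "servo_tool", "data": {"moves": [[[0,0,0],[-0.002,0,0],0],[[0,0,0],[-0.002,-0.0001,0],0],[[0,0,0],[0,0,0],0]]}}

```text
time: 16.4
ee_pos: [0.6393, -0.0015, 0.0886]
tcp_rot: [179.9, 0.1, 89.8]
wrist_force: [1.8, -7.8, 5.7]
opening: 0.0186
grasp_force: 58.8
```

Request:
{"op": "servo_tool", "data": {"moves": [[[0,0,0],[-0.002,-0.0001,0],0],[[0,0,0],[-0.002,-0.0001,0],0],[[0,0,0],[0,0,0],0]]}}

```text
time: 16.7
ee_pos: [0.639, -0.0055, 0.0887]
tcp_rot: [179.9, 0.1, 89.8]
wrist_force: [1.7, -6.9, 5.8]
opening: 0.0189
grasp_force: 58.8
```

Request:
{"op": "servo_tool", "data": {"moves": [[[0,0,0],[-0.0015,-0.0001,0],0],[[0,0,0],[-0.0015,-0.0002,0],0],[[0,0,0],[0,0,0],0]]}}

```text
time: 17.0
ee_pos: [0.6387, -0.0085, 0.0887]
tcp_rot: [179.9, 0.1, 89.8]
wrist_force: [1.5, -7.5, 6.0]
opening: 0.0185
grasp_force: 58.8
```

Request:
{"op": "servo_tool", "data": {"moves": [[[0,0,0],[-0.002,-0.0002,0],0],[[0,0,0],[-0.002,-0.0003,0],0],[[0,0,0],[0,0,0],0]]}}

```text
time: 17.3
ee_pos: [0.638, -0.0125, 0.0887]
tcp_rot: [179.9, 0.1, 89.8]
wrist_force: [0.3, -7.6, 6.2]
opening: 0.0188
grasp_force: 58.8
```

Request:
{"op": "servo_tool", "data": {"moves": [[[0,0,0],[-0.002,-0.0003,0],0],[[0,0,0],[-0.002,-0.0004,0],0],[[0,0,0],[0,0,0],0]]}}

```text
time: 17.6
ee_pos: [0.637, -0.0165, 0.0886]
tcp_rot: [180.0, 0.1, 89.8]
wrist_force: [-1.1, -6.7, 7.0]
opening: 0.0184
grasp_force: 58.8
```

Request:
{"op": "servo_tool", "data": {"moves": [[[0,0,0],[-0.0015,-0.0004,0],0],[[0,0,0],[-0.0015,-0.0005,0],0],[[0,0,0],[0,0,0],0]]}}

```text
time: 17.9
ee_pos: [0.6361, -0.0194, 0.0886]
tcp_rot: [180.0, 0.1, 89.8]
wrist_force: [-1.4, -6.7, 6.1]
opening: 0.0182
grasp_force: 58.8
```

Request:
{"op": "servo_tool", "data": {"moves": [[[0,0,0],[-0.0017,-0.0006,0],0],[[0,0,0],[-0.0017,-0.0006,0],0],[[0,0,0],[0,0,0],0]]}}

```text
time: 18.2
ee_pos: [0.6349, -0.0228, 0.0887]
tcp_rot: [180.0, 0.1, 89.8]
wrist_force: [-2.3, -6.6, 6.4]
opening: 0.0184
grasp_force: 58.8
```

Run:
```python
from h import *
shot("scene",'s7.png')
b=cv2.imread('pics/s7.png')[190:320,210:400]
cv2.imwrite('pics/c7.png',cv2.resize(b,(760,520),interpolation=cv2.INTER_CUBIC))
```

```text
(no output)
```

View pics/c7.png

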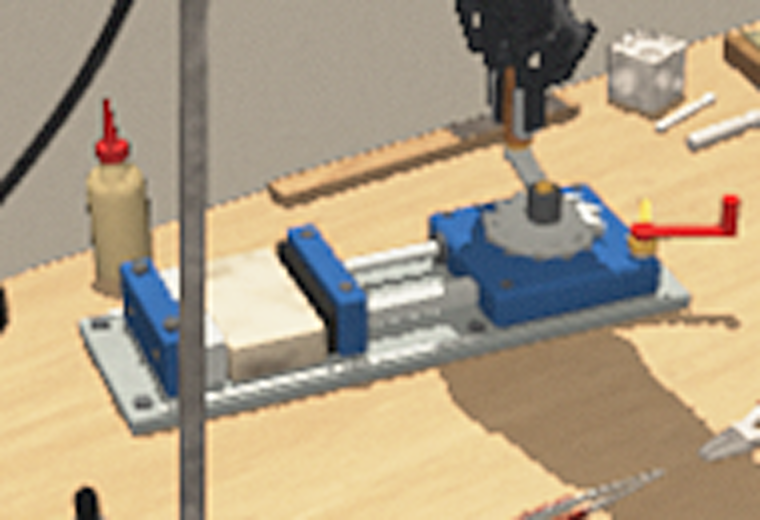

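The crop shows the pad on the brick (320,330) and the brick almost at the plate (225,360), so I'll continue in 2 to 3 mm steps.

Request:
{"op": "servo_tool", "data": {"moves": [[[0,0,0],[-0.0014,-0.0006,0],0],[[0,0,0],[-0.0014,-0.0006,0],0],[[0,0,0],[0,0,0],0]]}}

```text
time: 18.55
ee_pos: [0.6337, -0.0256, 0.0886]
tcp_rot: [180.0, 0.1, 89.8]
wrist_force: [-1.6, -6.4, 7.7]
opening: 0.0186
grasp_force: 58.8
```

Request:
{"op": "servo_tool", "data": {"moves": [[[0,0,0],[-0.0014,-0.0007,0],0],[[0,0,0],[-0.0014,-0.0007,0],0],[[0,0,0],[0,0,0],0]]}}

```text
time: 18.85
ee_pos: [0.6323, -0.0283, 0.0886]
tcp_rot: [180.0, 0.1, 89.8]
wrist_force: [-1.0, -6.5, 7.2]
opening: 0.0185
grasp_force: 58.8
```

Request:
{"op": "servo_tool", "data": {"moves": [[[0,0,0],[-0.0014,-0.0006,0],0],[[0,0,0],[-0.0014,-0.0006,0],0],[[0,0,0],[0,0,0],0]]}}

```text
time: 19.15
ee_pos: [0.6312, -0.0304, 0.0886]
tcp_rot: [179.9, 0.0, 89.9]
wrist_force: [-0.8, -3.2, 7.0]
opening: 0.0181
grasp_force: 58.8
```

The pull is dying away, so I'll take 1 mm steps now.

Request:
{"op": "servo_tool", "data": {"moves": [[[0,0,0],[-0.0009,-0.0005,0],0],[[0,0,0],[0,0,0],0],[[0,0,0],[0,0,0],0]]}}

```text
time: 19.45
ee_pos: [0.6309, -0.031, 0.0887]
tcp_rot: [179.9, -0.0, 89.9]
wrist_force: [0.0, -1.5, 5.8]
opening: 0.0185
grasp_force: 58.8
```

Request:
{"op": "servo_tool", "data": {"moves": [[[0,0,0],[-0.0008,-0.0005,0],0],[[0,0,0],[0,0,0],0],[[0,0,0],[0,0,0],0]]}}

```text
time: 19.75
ee_pos: [0.6305, -0.0316, 0.0887]
tcp_rot: [179.9, -0.0, 89.9]
wrist_force: [1.6, -0.9, 6.7]
opening: 0.019
grasp_force: 58.8
```

Request:
{"op": "servo_tool", "data": {"moves": [[[0,0,0],[-0.0006,-0.0004,0],0],[[0,0,0],[0,0,0],0],[[0,0,0],[0,0,0],0],[[0,0,0],[0,0,0],0]]}}

```text
time: 20.15
ee_pos: [0.6303, -0.032, 0.0887]
tcp_rot: [179.9, -0.0, 89.9]
wrist_force: [2.1, 0.4, 5.3]
opening: 0.0186
grasp_force: 58.8
```

The pull is gone, so I'll let go and lift straight up.

Request:
{"op": "servo_tool", "data": {"moves": [[[0,0,0],[0,0,0],25],[[0,0,0],[0,0,0],45],[[0,0,0],[0,0,0],60],[[0,0,0],[0,0,0],60],[[0,0,0],[0,0,-0.02],60],[[0,0,0],[0,0,-0.03],60],[[0,0,0],[0,0,-0.04],60],[[0,0,0],[0,0,-0.04],60],[[0,0,0],[0,0,0],60],[[0,0,0],[0,0,0],60]]}}

```text
time: 21.15
ee_pos: [0.63, -0.0321, 0.2184]
tcp_rot: [179.9, -0.0, 89.9]
wrist_force: [-0.6, 0.6, -0.9]
opening: 0.0515
grasp_force: 0.0
```

Run:
```python
from h import *
o=get_obs();print(o["ee_pos"],o["wrist_force"])
shot("scene",'s8.png');shot("wrist",'w8.png')
b=cv2.imread('pics/s8.png')[190:320,210:400]
cv2.imwrite('pics/c8.png',np.hstack([cv2.resize(b,(480,360)),cv2.resize(cv2.imread('pics/w8.png'),(320,360))]))
```

```text
[ 0.62995331 -0.0321236   0.21843245] [-0.58108989  0.57927556 -0.94384276]
```

View pics/c8.png

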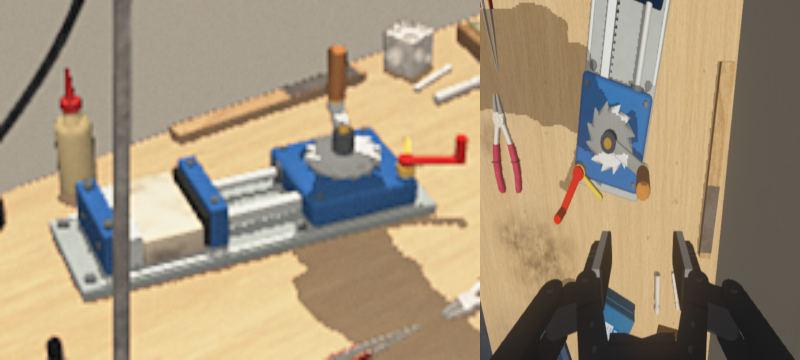

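The brick is held square between the pad (210,240) and the plate (135,245), the pawl is clear, the lever is over and the hand is off the handle.

```bash
python3 -c "
from workcell import *
print(job_done())"
```

```text
the job is handed in; nothing more can be done
None
```

I threw the lever, wound the crank on until the pawl sprang clear, let the jaw down slowly until the pull died, released the handle, and handed the job in at about 21 s; no verdict came back, but the last picture shows the brick held square against the stop plate.

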